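# Latch a desiccator cabinet shut with its draw latch

### The job

Close up the small desiccator cabinet so that its gasket seals: push the door to, hook the wire loop of the draw latch on the cabinet's top over the hook on the door, and press the lever down past centre until it lies flat. The hook is adjustable in height, so feel for it gently: do not press the loop onto it with more than about 1 kg as you lower it, and do not lean on the door or the lever with more than about 4 kg. Leave the roll of tape on the cabinet and the bottle and vial beside it where they are.

Things in the scene. Friction and masses are not known exactly. Their poses are not given: they have to be found in the camera images.
- cabinet: white box, 170 deep (x) x 236 wide (y) x 140 mm high, fixed; origin at the centre of its underside, x from its front to its back, y to the left as the robot sees it, z up. The door closes its front (-x) onto a sponge gasket. The latch sits on its top, 55 mm right of the middle. 'Ahead' below means towards -x, 'behind' towards +x, with the door shut
- door: clear pane in an aluminium frame, 228 wide x 132 high x 20 mm thick, top edge level with the cabinet's top, black knob at the free (right) edge. Vertical hinge at the cabinet's front left; origin on it, 90 mm ahead of and 114 mm left of the cabinet's origin; body x -20 to 0, y -228 to 0 mm. Pushed to, its front face is 110 to 116 mm ahead of the cabinet's origin
- door_hinge (a joint): door angle: 0 hard shut; 0.03 pushed to and resting on the gasket, where it stays by itself; larger is more open, the free edge towards the robot (starts 0.2 to 0.42). It swings with about 1 N; the last 0.03 rad squeeze the gasket (30 N per mm at the hook) and are the latch's work
- keeper_nominal (a point): nominal seat of the loop's bar in the steel hook on the door, axes as the door's; 18 mm above the door's top edge, 10 mm behind its front face. The hook is screwed on in slots: the REAL hook, floor and nose included, stands anywhere from 8 mm lower to 8 mm higher than this point; sideways and in depth the point is true
- hook_entry (a point): 12.5 mm ahead of keeper_nominal: here the bar can come down clear of the nose. The 14 mm wide hook, from its real seat: post face 2.5 mm behind; nose from the post to 4.8 mm ahead, 3.5 to 7 mm above; floor 4.5 mm below, reaching 16 mm ahead. So lower the 5 mm bar ahead of the nose until it meets the floor, then draw it back under the nose against the post
- latch: base of the steel draw latch, fixed on the cabinet's top, in line with the hook; origin on the cabinet's top under the lever's pivot, axes as the cabinet's
- lever_pivot (a point): the lever's pivot, axis along y, 18 mm above the cabinet's top; with the door resting on the gasket 49 to 51 mm behind keeper_nominal. The loop hangs on the lever by a pin 14 mm from this pivot; at lever angle t the pin lies in the direction t - 0.30 rad (0 is +x, growing upward and then to -x)
- lever (a joint): lever angle: 0 lies flat, pointing to the cabinet's back (its stop); about 1.57 upright; larger leans to the front, most 2.8; starts 1.2 to 1.6. Once hooked the loop goes taut at about 1.0 to 1.5; from there pressing at lever_pad takes 3 to 12 N, dead centre is at 0.15 to 0.45, then it snaps flat by itself and holds. Slight friction keeps it where it is left
- lever_pad (a point): pressing place: upper face of the lever 40 mm from the pivot (at lever 0: 40 mm behind and 4.6 mm above the pivot). The lever is a steel channel 22 mm wide, 54 mm long from the pivot, with a turned-up lip at its end
- loop: wire loop of the latch, U of 5 mm steel wire, arms 34 mm apart; origin at the pin on the lever, midway between the arms; -x runs along the arms to the bar, y along the bar. It swings about the pin, slight friction keeps it where it is left; the lever moves along as the loop is carried
- loop_hinge (a joint): angle of the loop against the lever; loop_hinge minus lever is the rise of the loop's arms above level, pointing to the front (-x), starts 0.15 to 0.8
- loop_bar (a point): middle of the loop's cross bar (5 mm thick, 34 mm long, along y), 60 mm from the pin on the lever
- loop_grip (a point): midway between two finger beads, 10 mm balls on the loop's arms, 40 mm from the pin, 20 mm from the bar; 46 mm over the beads along y. Pinched here from above, the loop turns freely between the fingers. 25 mm are free outside each bead, 12 mm or more below; the lever stands between the arms, up to 55 mm above its pivot
- tape_roll: roll of white paper tape, 52 x 54 x 13 mm, lying on the cabinet's top at the back left; leave it. Origin at the centre of its underside
- amber_bottle: amber bottle with black cap, 33 mm wide, 92 mm high, on the worktop right of the cabinet; leave it. Origin at the centre of its underside
- vial_out: white vial with snap cap, 36 x 34 x 90 mm, on the worktop right of the cabinet, behind the amber bottle; leave it. Origin at the centre of its underside

How it is judged:
On the way, in this order (a step that is already met when the one before it is completed fails the run):
1. the door is pushed to against its gasket (value of joint door_hinge below 0.045 rad), for 0.2 s.
2. the loop's bar lies in the hook, under its nose, with the lever still up (x of loop_bar in the frame of keeper_nominal between -0.004 and 0.005 m and z of loop_bar in the frame of keeper_nominal between -0.013 and 0.01 m and y of loop_bar in the frame of keeper_nominal between -0.012 and 0.012 m and value of joint lever above 0.4 rad), for 0.2 s.
At the end, for the whole second after the job is handed in: the lever lies flat (within 0.05 rad), the loop's bar sits in the hook under its nose (within 5 mm of the seat in depth, within 13 mm of its nominal height, 12 mm sideways), and the door is drawn hard onto its gasket (below 0.028 rad) (value of joint lever below 0.05 rad and x of loop_bar in the frame of keeper_nominal between -0.004 and 0.005 m and z of loop_bar in the frame of keeper_nominal between -0.013 and 0.01 m and y of loop_bar in the frame of keeper_nominal between -0.012 and 0.012 m and value of joint door_hinge below 0.028 rad); the robot touches nothing.
It fails at once if the fingers lean on the door with more than 40 N (contact force between the fingers and door above 40 N).
It fails at once if the fingers lean on the lever with more than 40 N (contact force between the fingers and lever_c0 above 40 N or contact force between the fingers and lever_c1 above 40 N or contact force between the fingers and lever_c2 above 40 N).
It fails at once if the loop is rammed onto the hook or the door with more than 10 N while the lever still leans to the front (above 1.6 rad) (value of joint lever above 1.6 rad and contact force between loop and door above 10 N).
It fails at once if the tape roll, the amber bottle or the white vial beside the cabinet is moved more than 30 mm or knocked over ((distance of tape_roll from where it was at the start of the episode above 0.03 m or angle between tape_roll's own z axis and vertical above 0.5 rad) or (distance of amber_bottle from where it was at the start of the episode above 0.03 m or angle between amber_bottle's own z axis and vertical above 0.5 rad) or (distance of vial_out from where it was at the start of the episode above 0.03 m or angle between vial_out's own z axis and vertical above 0.5 rad)).
It also fails if it takes over 72 s, if anything falls off the work surface, if the arm or the gripper's body presses on something with over 40 N, if the wrist force passes 120 N, or if a joint passes its speed limit or range.

### The arm

A 7-joint arm with a two-finger parallel gripper is mounted at the origin on a cart in front of the work surface, level with it; the furniture and walls round the work are solid. World frame = base frame: x ahead of the robot, y to its left, z up, the work surface at z = 0. Lengths are in m, angles in rad, forces in N, time in s.
With the tool pointing down it reaches from about 0.4 to 0.85 m from the base axis. Payload 4.5 kg.
Tool frame: the origin (TCP) lies midway between the tips of the shut fingers; the grasp point (between the pads) lies 19 mm behind it; z points along the fingers, y is the line along which they close (so a half turn about z gives the same grasp; the last joint's range is limited). The gripper opens to 88 mm and grips with 3 to 60 N. Pads are 18 mm wide; open, the fingers measure 123 mm over their backs; the gripper's body (75 mm by 187 mm) begins 45 mm behind the grasp point.
Start: joints at [-1.236, 0.689, -0.195, 1.565, 0.157, 0.902, -0.215], TCP at [0.185, 0.597, 0.239] pointing down, gripper open.
Joint ranges: [-3.01, 3.01], [-0.46, 2.08], [-1.47, 1.51], [0.13, 2.56], [-1, 4.14], [0.04, 2.09], [-2.66, 2.66]. Speed limits (rad/s): [2.57, 2.57, 3.14, 3.14, 3.14, 3.14, 3.14].

### API

Orientations are given as a unit quaternion [x, y, z, w].
In Python, from plant import r gives the robot as it stands. The module is installed in compiled form; this text tells all that it offers.
- The arm moves only by the tool step_arm, never from a script. Its argument "series" is a list of rows, each a list of 7 numbers: the shift along the world's x, y, z in mm, then the turn, a rotation vector about the world's x, y, z in rad, then the closure, from 0 (fully open) to 1 (shut). A call has 1 to 20 rows; each row shifts and turns the commanded pose from where the row before left it; what a row does not reach is not made up. A row lasts 1/10 s, in which the tool goes at most 50 mm and 8.59 degrees, less where a joint would pass 70% of its speed; a pose out of reach is approached as far as the arm can. A call is refused whole if a number of a shift passes 50 or a number of a turn 0.15, either way. A call with a gripper value outside its range is refused whole. The fingers move at their own pace and stop on an object; "force" is the grip in N (left out, the last holds). Time passes only in rows, so rows that do not move let the fingers close. It gives the time, the measured TCP pose, the force, the opening and the grip force at its end, in the units of the state.
- r.get_state(): the state, without advancing time (a new reading comes with each control period).
- r.snapshot(name): name is "scene" or "top" or "wrist"; returns (picture, depth): 420x560x3 uint8, blue, green, red; 420x560 float32, m along the optical axis (not along the pixel's ray), 0 where there is no reading.
- r.get_calibration(name): a dict with "intrinsics" (3x3 intrinsics, pixels), "pose" (4x4, takes a point from camera to world coordinates). Camera axes: x right, y up, looking along -z (the intrinsics and any distortion apply to the point x, -y, -z); pixel columns grow to the right and rows downward; lengths in m; the calibration is good to about 2 mm. A picture is of the moment at which its call begins: read the wrist's pose just before it. get_calibration takes no time and is no camera call; for the wrist camera it gives the pose at the moment of the call.
- r.finish_job(): hands the job in; it is judged then, once.
The state is a dict: "clock": time; "q": joint angles; "qd": joint speeds; "joint_torque": joint torques, N m; "tool_pos": TCP position; "eef_rot": TCP orientation; "contact_force": force on the tool from outside, world axes, zero at the start; "moment": the same for the moment, N m; "opening": opening from 0.0 (shut) to 1.0 (fully open); "finger_force": force on a finger pad.
Only numpy, scipy, OpenCV 4.12 (cv2) and the standard library are available. Lean on these libraries where they do the work, as an engineer would, in place of code of your own. Each camera call takes 0.05 s, during which the arm holds its last target. There are 200 camera calls.

## Working session

There is one attempt and no reset: what is moved stays moved. The work goes in short steps, Python scripts to look and compute and a tool call to move; the robot and the scene stay as the last step left them, time stands still between calls to the robot, and variables do not carry over. Pictures are saved under pics/ and viewed, at most 10 in all, crops included, and the job is handed in when it is done.

Besides the shell and the picture viewer there is one more tool, called after ">>>" as name([rows], argument=value, ...), one row to a line, values as JSON. step_arm: Moves the arm, as the interface text tells. Its arguments: {"type":"object","properties":{"series":{"type":"array"},"force":{"type":"number"}},"required":["series"]}

```bash
mkdir -p pics; cat > h.py <<'E'
import numpy as np, cv2
from plant import r
def snap(n,f=None):
    c=r.get_calibration(n); p,d=r.snapshot(n)
    if f: cv2.imwrite('pics/'+f,p)
    return p,d,np.array(c['intrinsics']),np.array(c['pose'])
def world(d,K,T):
    v,u=np.mgrid[:d.shape[0],:d.shape[1]]
    P=np.stack([(u-K[0,2])/K[0,0]*d,-(v-K[1,2])/K[1,1]*d,-d],-1)
    return P@T[:3,:3].T+T[:3,3]
E
python3 - <<'E'
from h import *
for n in('scene','top'):
    p,d,K,T=snap(n,n+'1.png'); np.savez(n+'1.npz',p=p,d=d,K=K,T=T); print(n,K.tolist(),T.round(3).tolist())
s=r.get_state();print(s)
E
```

```text
scene [[400.03025740117766, 0.0, 281.0980111782757], [0.0, 400.03025740117766, 213.18071940560733], [0.0, 0.0, 1.0]] [[0.892, 0.259, -0.371, 0.3], [-0.453, 0.512, -0.73, -0.631], [0.001, 0.819, 0.574, 0.622], [0.0, 0.0, 0.0, 1.0]]
top [[486.7200943431091, 0.0, 278.98766869968705], [0.0, 486.7200943431091, 213.2423125679601], [0.0, 0.0, 1.0]] [[-0.003, 0.996, -0.086, 0.541], [-1.0, -0.002, 0.012, 0.009], [0.012, 0.086, 0.996, 1.108], [0.0, 0.0, 0.0, 1.0]]
{'clock': 0.1, 'q': array([-1.23620524,  0.68991033, -0.19454184,  1.56620199,  0.15727579,
        0.90253429, -0.21507403]), 'qd': array([-0.00079714, -0.00194355, -0.00014345, -0.00297246, -0.00191447,
       -0.00071334,  0.00232789]), 'joint_torque': array([-2.07632424e-03, -5.28498638e+01, -1.27155449e+00, -1.53835577e+01,
       -5.26264496e-02,  1.98917078e-03,  3.40978829e-05]), 'tool_pos': array([0.18503146, 0.59639325, 0.23799456]), 'eef_rot': array([ 1.49780039e-01,  9.88718993e-01, -8.28483196e-04, -7.93801553e-05]), 'contact_force': array([-0.61335096,  0.05594814, -0.66447571]), 'moment': array([0.01006484, 0.00033153, 0.01210119]), 'finger_force': 0.0, 'opening': 1.0035651138180661}
```

View pics/scene1.png

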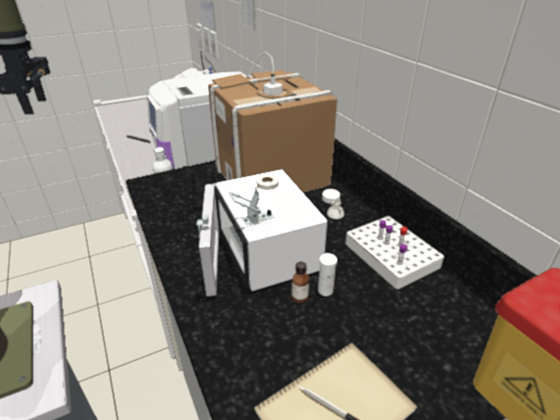

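View pics/top1.png

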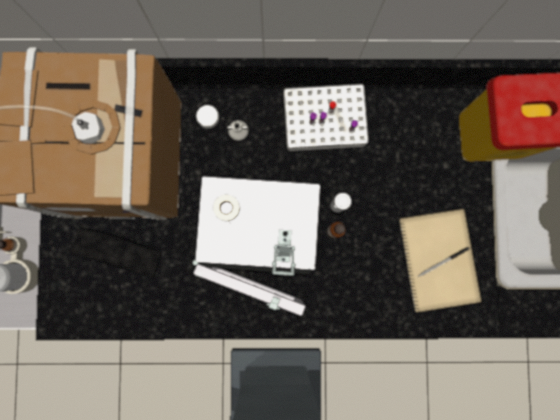

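The scene view shows the cabinet at about (265,225) with the door ajar at (210,240), the latch at (255,208), the bottle at (300,283) and the vial at (327,275). The top view has the cabinet at (197–320, 178–268), the latch at (284,250) and the hook on the door at (275,300).

```bash
python3 - <<'E'
from h import *
W={}
for n in('top','scene'):
    z=np.load(n+'1.npz'); W[n]=world(z['d'],z['K'],z['T']); 
    w=W[n]; x,y,h=w[...,0],w[...,1],w[...,2]
    m=(abs(h-.14)<.006)&(z['d']>0)&(x>.3)&(x<.75)&(abs(y)<.25)
    nl,lab,st,ce=cv2.connectedComponentsWithStats(m.astype(np.uint8))
    for i in range(1,nl):
        if st[i,4]>60:
            P=w[lab==i]; rc=cv2.minAreaRect((P[:,:2]*1000).astype(np.float32)); print(n,st[i].tolist(),np.round(rc[0],1),np.round(rc[1],1),round(rc[2],2),np.median(P[:,2]).round(4))
    m=(h>.150)&(z['d']>0)&(x>.25)&(x<.75)&(abs(y)<.2)&(h<.23)
    nl,lab,st,ce=cv2.connectedComponentsWithStats(m.astype(np.uint8))
    for i in range(1,nl):
        if st[i,4]>8: P=w[lab==i]; print('hi',n,st[i].tolist(),P.mean(0).round(4),P.min(0).round(4),P.max(0).round(4))
z=np.load('top1.npz'); a=cv2.resize(z['p'][215:320,185:325],None,fx=4,fy=4,interpolation=2)
z=np.load('scene1.npz'); b=cv2.resize(z['p'][170:260,190:290],None,fx=5,fy=5,interpolation=2)
c=np.zeros((600,560,3),np.uint8);c[:420]=a;cv2.imwrite('pics/crop1.png',a);cv2.imwrite('pics/crop2.png',b)
E
```

```text
top [160, 151, 10, 62, 79] [687.9 223.6] [  7.6 122.8] 82.66 0.1401
top [193, 177, 126, 138, 10358] [564.2  44.8] [239.5 259. ] 84.48 0.1399
top [220, 202, 12, 12, 114] [636.  104.3] [22.3 22.2] 88.14 0.1399
top [275, 255, 16, 18, 207] [524.4  -9.3] [29.8 33.7] 89.82 0.1402
hi top [213, 195, 26, 26, 389] [0.635  0.1035 0.1527] [0.61   0.0781 0.15  ] [0.6598 0.1279 0.1598]
hi top [282, 231, 5, 6, 22] [ 0.584  -0.0123  0.1527] [ 0.5785 -0.016   0.1501] [ 0.5883 -0.0082  0.1557]
hi top [271, 244, 24, 31, 383] [ 0.5375 -0.0093  0.1883] [ 0.5063 -0.0309  0.1547] [0.5618 0.0133 0.2136]
hi top [266, 297, 13, 13, 95] [0.449  0.009  0.1599] [4.370e-01 1.000e-04 1.502e-01] [0.4612 0.0233 0.1697]
scene [240, 153, 48, 12, 190] [685.6 222.4] [ 25.6 126.4] 76.71 0.14
scene [199, 170, 128, 80, 4799] [562.4  41.4] [240.6 259.4] 85.74 0.1396
hi scene [257, 175, 22, 12, 178] [0.6354 0.0985 0.1521] [0.6064 0.0736 0.15  ] [0.6629 0.1256 0.1545]
hi scene [229, 187, 33, 33, 404] [ 0.5416 -0.0172  0.1835] [ 0.5062 -0.0338  0.15  ] [0.5614 0.0083 0.2116]
hi scene [267, 210, 5, 3, 15] [ 0.5842 -0.0167  0.1525] [ 0.5797 -0.0206  0.1512] [ 0.5899 -0.0117  0.1541]
hi scene [197, 215, 12, 13, 89] [0.4515 0.0029 0.1585] [ 0.4381 -0.0056  0.1507] [0.4635 0.0169 0.1678]
```

View pics/crop1.png

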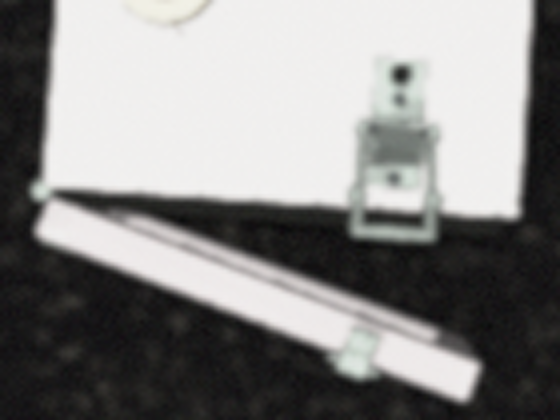

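View pics/crop2.png

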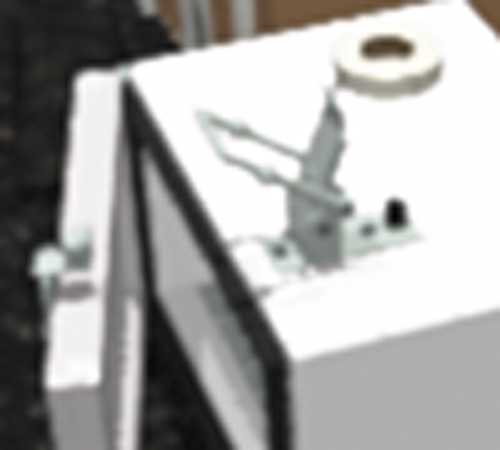

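Crop 1 shows the loop bar at (395,232), the lever/pivot block at (397,145), the hook on the door at (355,355) and the hinge pin at (40,190). Crop 2 shows the lever nearly upright, with the loop arms rising forward to a bar at about (205,130).

```bash
python3 - <<'E'
from h import *
z=np.load('top1.npz'); w=world(z['d'],z['K'],z['T'])
x,y,h=w[...,0],w[...,1],w[...,2]
m=(abs(h-.14)<.006)&(x>.3)&(x<.75)&(y<.175)&(y>-.15)
def fit(P,ax):  # robust line: coordinate ax as function of the other
    a,b=P[:,1-ax],P[:,ax]; k=np.ones(len(a),bool)
    for _ in range(5):
        c=np.polyfit(a[k],b[k],1); e=b-np.polyval(c,a); k=abs(e)<max(.0015,1.5*np.median(abs(e)))
    return c,k.sum(),len(a)
back=[];front=[];L=[];R=[];df=[]
for u in range(200,318):
    v=np.where(m[:,u])[0]; v=v[v>170]
    if len(v)<20: continue
    g=w[:,u]; back.append(g[v[0]]); 
    df.append(g[v[-1]])
    gap=[i for i in range(245,300) if not m[i,u] and h[i,u]<.12]
    if gap: front.append(g[gap[0]-1] if m[gap[0]-1,u] else g[gap[0]-1])
for vv in range(185,255):
    u=np.where(m[vv])[0]; u=u[(u>185)&(u<330)]; L.append(w[vv,u[0]]);R.append(w[vv,u[-1]])
for n,P,ax in(('back',back,0),('front',front,0),('doorfront',df,0),('L',L,1),('R',R,1)):
    print(n,fit(np.array(P),ax))
# hook / latch high points
for (a,b,c,d_) in((290,315,260,285),):
  for v in range(294,312): print(v,[f"{x[v,u]*1e3:.0f},{y[v,u]*1e3:.0f},{h[v,u]*1e3:.0f}" for u in range(264,284,3)])
E
```

```text
back (array([0.06998169, 0.68677806]), np.int64(115), 118)
front (array([0.07090199, 0.50846704]), np.int64(94), 118)
doorfront (array([0.38505185, 0.44145129]), np.int64(94), 118)
L (array([-0.06989586,  0.20035852]), np.int64(70), 70)
R (array([-0.07074971, -0.03326593]), np.int64(69), 70)
294 ['465,27,141', '465,21,142', '465,16,138', '465,10,139', '456,3,29', '456,-3,27', '456,-10,29']
295 ['463,27,139', '463,22,136', '463,16,141', '463,10,141', '463,4,138', '453,-4,23', '454,-10,28']
296 ['461,27,141', '461,21,140', '461,16,137', '461,10,142', '461,4,141', '461,-2,138', '451,-10,27']
297 ['459,27,139', '459,22,139', '459,16,141', '461,10,166', '459,4,142', '459,-2,140', '458,-8,134']
298 ['457,27,138', '457,22,137', '457,16,138', '459,10,167', '459,4,165', '457,-2,138', '457,-8,141']
299 ['455,27,141', '455,21,141', '455,16,139', '457,10,166', '458,4,168', '455,-2,141', '455,-8,139']
300 ['453,27,139', '453,21,141', '453,16,139', '455,10,166', '456,4,167', '453,-2,139', '453,-8,141']
301 ['452,27,143', '451,22,138', '451,16,139', '454,10,166', '454,4,167', '451,-2,139', '451,-8,
[... 276 characters left out ...]
5', '445,-2,138', '445,-8,140']
305 ['429,30,-1', '429,23,-2', '445,16,155', '445,10,152', '445,4,152', '443,-2,141', '443,-8,138']
306 ['427,30,1', '427,23,0', '443,16,151', '443,10,154', '443,4,157', '441,-2,138', '441,-8,139']
307 ['425,30,3', '425,23,0', '441,16,155', '441,10,152', '441,4,151', '425,-4,3', '439,-8,140']
308 ['422,30,-4', '423,23,-0', '423,17,-1', '439,10,155', '439,4,154', '423,-4,-0', '437,-8,139']
309 ['420,30,-2', '421,23,2', '421,17,2', '421,10,2', '420,3,-0', '420,-4,-1', '420,-10,-0']
310 ['541,9,1108', '418,23,2', '418,17,1', '419,10,5', '419,3,4', '419,-4,4', '418,-10,2']
311 ['416,30,0', '416,23,1', '416,17,-0', '416,10,-3', '416,3,-0', '416,-4,-1', '416,-10,0']
```

>>> step_arm([
  [14,-29,0,0,0,0.012,1],
  [14,-29,0,0,0,0.012,1],
  [14,-29,0,0,0,0.012,1],
  [14,-29,0,0,0,0.012,1],
  [14,-29,0,0,0,0.012,1],
  [14,-29,0,0,0,0.012,1],
  [14,-29,0,0,0,0.012,1],
  [14,-29,0,0,0,0.012,1],
  [14,-29,0,0,0,0.012,1],
  [14,-29,0,0,0,0.012,1],
  [12,-29,0,0,0,0.012,1],
  [12,-29,0,0,0,0.012,1],
  [12,-29,0,0,0,0.012,1],
  [12,-29,0,0,0,0.012,1],
  [12,-29,0,0,0,0.012,1],
  [12,-29,0,0,0,0.012,1],
  [6,-29,0,0,0,0.012,1],
  [6,-29,0,0,0,0.012,1],
  [0,-29,0,0,0,0.012,1],
  [0,-29,0,0,0,0.012,1],
])

```text
clock: 2.1
tool_pos: [0.4091, 0.0157, 0.2386]
eef_rot: [0.03, 1.0, 0.0, -0.0]
contact_force: [0.7, 0.4, 0.3]
opening: 0.007
finger_force: 0.0
```

>>> step_arm([
  [0,0,-10,0,-0.12,0,1],
  [0,0,-10,0,-0.12,0,1],
  [0,0,-15,0,-0.12,0,1],
  [0,0,-20,0,-0.12,0,1],
  [0,0,-20,0,-0.12,0,1],
  [0,0,-22,0,-0.1,0,1],
  [0,0,-22,0,0,0,1],
  [0,0,-22,0,0,0,1],
  [0,0,-22,0,0,0,1],
  [0,0,0,0,0,0,1],
])

```text
clock: 3.1
tool_pos: [0.3523, -0.0108, 0.1142]
eef_rot: [0.024, 0.997, -0.053, 0.055]
contact_force: [0.1, 0.0, 0.2]
opening: 0.005
finger_force: 0.0
```

```bash
python3 -c "
from h import *
s=r.get_state();print(s['q'].round(3),s['tool_pos'],s['eef_rot'].round(4))"
```

```text
[ 0.182  0.752 -0.69   2.559  1.742  0.598 -0.578] [ 0.35227134 -0.01084167  0.11422588] [ 0.0239  0.9968 -0.0529  0.0546]
```

```bash
cat >> h.py <<'E'
from scipy.spatial.transform import Rotation as R
def turn(yaw,pitch=0):  # world rotvec from current to: tool down, tool y along cabinet y rotated to yaw, pitched
    c=R.from_quat(r.get_state()['eef_rot'])
    t=R.from_euler('z',yaw)*R.from_euler('y',pitch)*R.from_quat([0,1,0,0])
    return (t*c.inv()).as_rotvec().round(3)
E
python3 -c "
from h import *
print(turn(-.07),turn(-.07,-.25))"
```

```text
[ 0.11   0.106 -0.022] [ 0.094 -0.144 -0.009]
```

Lift and move forward a little, level out, then tilt slightly just in front of the door.

>>> step_arm([
  [10,4,20,0.02,0,-0.002,1],
  [10,4,20,0.02,0,-0.002,1],
  [10,4,20,0.02,0,-0.002,1],
  [12,4,15,0.02,0,-0.002,1],
  [12,4,0,0.014,-0.03,-0.001,1],
  [12,4,0,0,-0.03,0,1],
  [0,0,-15,0,-0.03,0,1],
  [0,0,-20,0,-0.03,0,1],
  [0,0,-20,0,-0.02,0,1],
  [0,0,-15,0,0,0,1],
  [0,0,0,0,0,0,1],
])

```text
clock: 4.2
tool_pos: [0.4179, 0.0065, 0.1334]
eef_rot: [0.032, 0.993, -0.015, 0.114]
contact_force: [0.3, 0.0, -0.5]
opening: 0.008
finger_force: 0.0
```

```bash
python3 -c "
from h import *
s=r.get_state();print(s['q'].round(3),s['tool_pos'],turn(-.07,-.25),s['contact_force'])"
```

```text
[ 0.165  0.685 -0.574  2.47   1.891  0.471 -0.631] [0.41790789 0.00651799 0.13340254] [ 0.022 -0.022 -0.002] [ 0.25540165  0.01999883 -0.54777565]
```

>>> step_arm([
  [0,17,-10,0.01,-0.03,0,1],
  [0,17,-8,0.01,-0.03,0,1],
  [8,0,0,0,-0.02,0,1],
  [8,0,0,0,0,0,1],
  [8,0,0,0,0,0,1],
  [6,0,0,0,0,0,1],
  [6,0,0,0,0,0,1],
  [6,0,0,0,0,0,1],
  [4,0,0,0,0,0,1],
  [4,0,0,0,0,0,1],
  [4,0,0,0,0,0,1],
  [0,0,0,0,0,0,1],
])

```text
clock: 5.4
tool_pos: [0.4734, 0.041, 0.1156]
eef_rot: [0.034, 0.987, -0.004, 0.155]
contact_force: [-0.2, -0.2, 0.3]
opening: 0.012
finger_force: 0.0
```

>>> step_arm([
  [2,0,0,0,0,0,1],
  [2,0,0,0,0,0,1],
  [1,0,0,0,0,0,1],
  [1,0,0,0,0,0,1],
  [0,0,0,0,0,0,1],
])

```text
clock: 5.9
tool_pos: [0.4788, 0.0409, 0.1155]
eef_rot: [0.034, 0.987, -0.004, 0.154]
contact_force: [-0.6, -0.3, 0.1]
opening: 0.007
finger_force: 0.1
```

```bash
python3 - <<'E'
from h import *
s=r.get_state();print(s['contact_force'],s['tool_pos'])
p,d,K,T=snap('scene','s2.png')
cv2.imwrite('pics/c3.png',cv2.resize(p[140:290,160:340],None,fx=4,fy=4,interpolation=2))
E
```

```text
[-0.61122427 -0.31815669  0.12046021] [0.47879444 0.04087541 0.11553526]
```

View pics/c3.png

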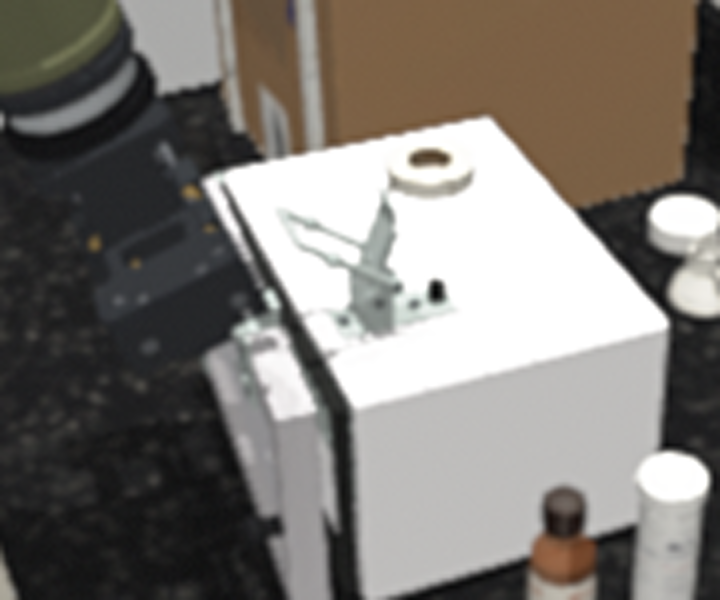

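The pane is almost shut, with a gap remaining at (320,390). The loop bar at (285,215) is clear of the gripper.

>>> step_arm([
  [1,0,0,0,0,0,1],
  [1,0,0,0,0,0,1],
  [1,0,0,0,0,0,1],
  [0,0,0,0,0,0,1],
])

```text
clock: 6.35
tool_pos: [0.4819, 0.0409, 0.1156]
eef_rot: [0.034, 0.987, -0.004, 0.154]
contact_force: [0.4, -0.0, 0.8]
opening: 0.005
finger_force: 0.1
```

>>> step_arm([
  [1,0,0,0,0,0,1],
  [1,0,0,0,0,0,1],
  [0,0,0,0,0,0,1],
])

```text
clock: 6.65
tool_pos: [0.4828, 0.0408, 0.1154]
eef_rot: [0.034, 0.988, -0.004, 0.153]
contact_force: [-3.2, -0.9, 1.3]
opening: 0.002
finger_force: 1.7
```

>>> step_arm([
  [1,0,0,0,0,0,1],
  [1,0,0,0,0,0,1],
  [0,0,0,0,0,0,1],
])

```text
clock: 6.95
tool_pos: [0.4831, 0.0408, 0.1152]
eef_rot: [0.034, 0.988, -0.004, 0.152]
contact_force: [-8.0, 0.8, 5.2]
opening: 0.007
finger_force: 3.9
```

```bash
python3 - <<'E'
from h import *
s=r.get_state();print(s['contact_force'],s['tool_pos'])
p,d,K,T=snap('scene','s3.png'); w=world(d,K,T)
# door top strip: profile along x at several y rows, free edge region
t=snap('top','t3.png'); w=world(t[1],t[2],t[3]);np.savez('t3.npz',w=w,p=t[0])
for u in range(288,318,4):
    print(u,[(f"{w[v,u,0]*1e3:.0f},{w[v,u,1]*1e3:.0f},{w[v,u,2]*1e3:.0f}") for v in range(264,290,2)])
E
```

```text
[-8.01266695  0.79180194  5.23518397] [0.4831371  0.04077962 0.11515889]
288 ['523,-20,142', '520,-20,140', '515,-20,134', '512,-20,137', '510,-18,207', '506,-18,209', '500,-20,139', '496,-20,140', '492,-20,138', '488,-20,140', '476,-24,1', '472,-24,4', '480,-18,198']
292 ['524,-26,197', '521,-26,197', '517,-26,200', '514,-26,203', '510,-25,207', '506,-25,210', '500,-28,137', '496,-28,140', '492,-28,141', '488,-28,138', '476,-33,-2', '472,-33,2', '467,-33,0']
296 ['523,-36,138', '520,-36,141', '515,-36,136', '511,-36,135', '508,-36,137', '504,-36,141', '500,-36,141', '496,-36,139', '492,-36,140', '488,-36,140', '484,-36,136', '471,-42,-3', '467,-42,-2']
300 ['523,-44,140', '519,-44,139', '515,-44,139', '511,-44,135', '507,-44,133', '501,-48,63', '500,-44,140', '496,-44,141', '492,-44,140', '488,-44,139', '488,-40,197', '484,-40,203', '481,-39,216']
304 ['523,-52,140', '519,-52,140', '515,-52,140', '511,-52,136', '507,-52,135', '502,-54,99', '500,-52,140', '496,-51,143', '492,-52,140', '488,-52,139', '484,-52,140', '476,-56,69', '481,-47,214']
308 ['523,-60,142', '519,-60,138', '515,-60,139', '511,-60,134', '508,-60,138', '498,-70,-2', '500,-60,140', '496,-59,141', '492,-60,139', '488,-59,140', '484,-59,142', '471,-69,-0', '467,-69,2']
312 ['523,-68,140', '519,-68,141', '515,-67,141', '507,-78,5', '503,-79,1', '498,-79,0', '494,-79,-1', '489,-78,1', '485,-79,-2', '480,-78,1', '476,-79,-2', '471,-78,-0', '467,-78,0']
316 ['521,-88,-2', '516,-88,0', '512,-88,-1', '507,-88,-2', '503,-88,0', '498,-88,-1', '494,-88,-4', '489,-88,0', '485,-88,-1', '480,-87,1', '476,-87,1', '471,-87,2', '467,-87,3']
```

>>> step_arm([
  [-5,0,0,0,0,0,1],
  [-15,0,0,0,0,0,1],
  [-15,0,10,0,0,0,1],
  [0,0,30,0,0.04,0,1],
  [0,0,35,0,0.06,0,0.8],
  [0,0,35,0,0.06,0,0.5],
  [0,0,35,0,0.06,0,0],
  [10,0,0,0,0.06,0,0],
  [10,0,0,0,0.025,0,0],
  [0,0,0,0,0,0,0],
  [0,0,0,0,0,0,0],
])

```text
clock: 8.15
tool_pos: [0.468, 0.023, 0.1874]
eef_rot: [0.033, 0.997, -0.037, 0.055]
contact_force: [-0.7, -0.3, 1.0]
opening: 0.616
finger_force: 0.0
```

```bash
python3 - <<'E'
from h import *
s=r.get_state();print(s['contact_force'],s['tool_pos'],s['q'].round(2),turn(-.07),s['opening'])
W=[]
t=snap('top','t4.png'); w=world(t[1],t[2],t[3])
p,d,K,T=snap('wrist','w4.png')
p,d,K,T=snap('scene','s4.png'); ws=world(d,K,T)
for n,w in(('top',w),('sc',ws)):
    P=w.reshape(-1,3)
    for nm,x0,x1,y0,y1,z0,z1 in(('hooknose',.48,.505,-.02,.01,.160,.175),('hookfloor',.465,.5,-.02,.01,.146,.159),('bar',.495,.5125,-.035,.02,.19,.222),('latch',.5,.58,-.04,.02,.16,.222)):
        k=(P[:,0]>x0)&(P[:,0]<x1)&(P[:,1]>y0)&(P[:,1]<y1)&(P[:,2]>z0)&(P[:,2]<z1);q=P[k]
        if len(q):print(n,nm,len(q),q.mean(0).round(4),np.percentile(q,[3,97],axis=0).round(4).tolist())
E
```

```text
[-0.65633301 -0.25700759  0.95058913] [0.46798662 0.02300239 0.18740633] [ 0.16  0.6  -0.59  2.16  0.89  0.56  0.39] [ 0.077  0.108 -0.003] 0.6164485863181287
top hooknose 44 [ 0.4983 -0.0061  0.166 ] [[0.4933, -0.0129, 0.1635], [0.503, 0.0, 0.1683]]
top hookfloor 46 [ 0.4864 -0.0046  0.1541] [[0.4814, -0.015, 0.1511], [0.4909, 0.0058, 0.1569]]
top bar 60 [ 0.5087 -0.0076  0.2076] [[0.5064, -0.0253, 0.2049], [0.5119, 0.0114, 0.2103]]
top latch 382 [ 0.5359 -0.0092  0.1887] [[0.503, -0.0287, 0.1632], [0.5596, 0.0114, 0.2109]]
sc hooknose 31 [ 0.4987 -0.0104  0.1652] [[0.4936, -0.0164, 0.1617], [0.503, -0.003, 0.1678]]
sc hookfloor 52 [ 0.4904 -0.0101  0.1538] [[0.483, -0.0177, 0.1488], [0.4992, -0.0016, 0.1561]]
sc bar 34 [ 0.5088 -0.0151  0.2067] [[0.5068, -0.0297, 0.2032], [0.5121, 0.0037, 0.2095]]
sc latch 366 [ 0.5395 -0.0166  0.1865] [[0.5029, -0.0327, 0.1617], [0.5596, 0.005, 0.2088]]
```

View pics/w4.png

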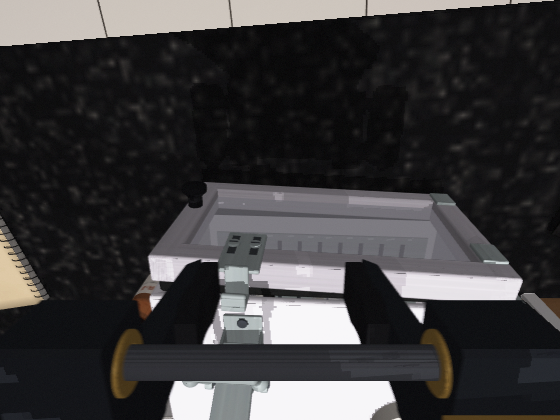

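The wrist view shows the door shut, with the hook plate at (240,245), the lever at (230,400) and the knob at (195,192). The door is closed against the cabinet. Next I raise and level the tool, then move over the beads.

>>> step_arm([
  [0,0,15,0.01,0.015,0,0],
  [0,0,15,0.012,0.015,0,0],
  [0,0,15,0.012,0.015,0,0],
  [0,-2,15,0.012,0.015,0,0],
  [5,-3,12,0.012,0.015,0,0],
  [5,-4,0,0.01,0.015,-0.002,0],
  [6,-4,0,0.009,0.018,-0.001,0],
  [6,-4,0,0,0,0,0],
  [6,-4,0,0,0,0,0],
  [6,-4,0,0,0,0,0],
  [6,-4,0,0,0,0,0],
  [6,-3,0,0,0,0,0],
  [8,0,0,0,0,0,0],
  [0,0,0,0,0,0,0],
])

```text
clock: 9.7
tool_pos: [0.5233, -0.0086, 0.2595]
eef_rot: [0.035, 0.999, 0.001, 0.0]
contact_force: [-0.1, 0.1, -0.2]
opening: 0.995
finger_force: 0.0
```

```bash
python3 - <<'E'
from h import *
s=r.get_state();print(s['contact_force'],s['tool_pos'],s['q'].round(2),turn(-.07),s['opening'])
p,d,K,T=snap('wrist','w5.png')
w=world(d,K,T); np.savez('w5.npz',p=p,d=d,K=K,T=T)
E
```

```text
[-0.14285247  0.10998059 -0.19564811] [ 0.52329819 -0.00859146  0.25953292] [ 0.41  0.62 -0.8   1.83  0.55  0.93  0.86] [-0.001  0.001  0.001] 0.995174675622489
```

View pics/w5.png

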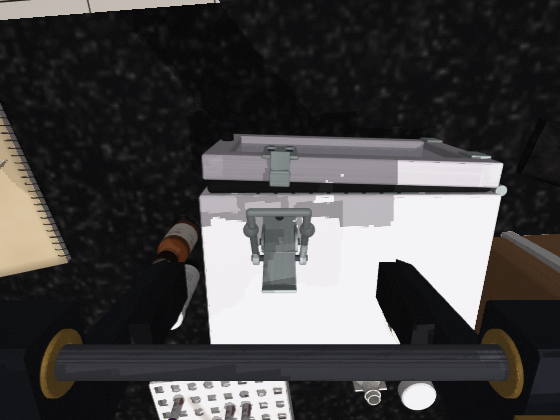

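The wrist view shows the bar at (279,212), the beads at (250,228) and (307,228), and the lever from (280,215) to (280,290). The fingers are on either side.

```bash
python3 - <<'E'
from h import *
z=np.load('w5.npz'); w=world(z['d'],z['K'],z['T'])
for n,u,v in(('bR',250,228),('bL',307,228),('bar',279,212),('barL',262,212),('barR',296,212),('pinR',255,259),('pinL',303,259),('levtip',280,289),('nose',280,166),('nose2',280,172),('floor',280,150),('doorfront',230,150)):
    print(n,u,v,w[v-1:v+2,u-1:u+2].reshape(-1,3).mean(0).round(4), w[v,u].round(4))
print([(v,(w[v,280]*1e3).round(0).tolist()) for v in range(143,192,2)])
E
```

```text
bR 250 228 [ 0.5207 -0.0266  0.2001] [ 0.5205 -0.0266  0.2005]
bL 307 228 [0.5233 0.0087 0.2   ] [0.5225 0.0086 0.2019]
bar 279 212 [ 0.5084 -0.0076  0.2093] [ 0.5083 -0.0076  0.2095]
barL 262 212 [ 0.5077 -0.0175  0.2092] [ 0.5076 -0.0175  0.2095]
barR 296 212 [0.5091 0.0023 0.2091] [0.509  0.0023 0.2095]
pinR 255 259 [ 0.5544 -0.0284  0.1751] [ 0.5545 -0.0284  0.175 ]
pinL 303 259 [0.5571 0.0059 0.1747] [0.5575 0.0059 0.1738]
levtip 280 289 [ 0.5586 -0.0107  0.2108] [ 0.5588 -0.0107  0.2106]
nose 280 166 [ 0.4866 -0.0056  0.1836] [ 0.4924 -0.0059  0.1551]
nose2 280 172 [ 0.494  -0.006   0.1676] [ 0.4939 -0.006   0.1678]
floor 280 150 [ 0.4799 -0.0051  0.1617] [ 0.4849 -0.0054  0.1315]
doorfront 230 150 [ 0.4852 -0.0469  0.1107] [ 0.4852 -0.0469  0.1109]
[(143, [494.0, -6.0, 26.0]), (145, [495.0, -6.0, 35.0]), (147, [485.0, -5.0, 117.0]), (149, [485.0, -5.0, 128.0]), (151, [485.0, -5.0, 137.0]), (153, [483.0, -5.0, 156.0]), (155, [484.0, -5.0, 156.0]), (157, [486.0, -5.0, 156.0]), (159, [487.0, -6.0, 157.0]), (161, [489.0, -6.0, 155.0]), (163, [490.0, -6.0, 156.0]), (165, [492.0, -6.0, 155.0]), (167, [493.0, -6.0, 157.0]), (169, [494.0, -6.0, 156.0]), (171, [494.0, -6.0, 166.0]), (173, [495.0, -6.0, 168.0]), (175, [496.0, -6.0, 168.0]), (177, [498.0, -6.0, 167.0]), (179, [499.0, -6.0, 167.0]), (181, [500.0, -7.0, 167.0]), (183, [502.0, -7.0, 168.0]), (185, [503.0, -7.0, 168.0]), (187, [513.0, -7.0, 135.0]), (189, [514.0, -8.0, 136.0]), (191, [516.0, -8.0, 137.0])]
```

>>> step_arm([
  [-1,0,-15,0,0,0,0],
  [0,0,-15,0,0,0,0],
  [0,0,-15,0,0,0,0],
  [0,0,-15,0,0,0,0],
  [0,0,-12,0,0,0,0.1],
  [0,0,0,0,0,0,0.3],
  [0,0,0,0,0,0,0.4],
  [0,0,0,0,0,0,0.6],
  [0,0,0,0,0,0,0.7],
  [0,0,0,0,0,0,0.7],
  [0,0,0,0,0,0,0.7],
], force=10)

```text
clock: 10.85
tool_pos: [0.5209, -0.0098, 0.1877]
eef_rot: [0.035, 0.999, -0.0, -0.0]
contact_force: [-0.1, -2.2, 0.2]
opening: 0.506
finger_force: 10.0
```

```bash
cat > k.py <<'E'
import numpy as np
from math import *
def inv(u,z,L=60):  # point at L from pin, pin-up branch -> t, bead(u,z), bar(u,z)
    d=hypot(u,z); a=acos((d*d+196-L*L)/(28*d)); p=atan2(z,-u)-a
    pu,pz=-14*cos(p),14*sin(p); e=np.array([u-pu,z-pz])/L
    return round(p+.3,2),np.round([pu+40*e[0],pz+40*e[1]],1),np.round([pu+60*e[0],pz+60*e[1]],1)
E
python3 - <<'E'
from k import *
for b in [(40.1,49),(46,41),(52,32),(57,24),(62.5,16),(62.5,12),(62.5,8),(62.5,4),(62.5,0),(62.5,-2),(58,0),(54,0),(50,0),(50,2)]: print(b,inv(*b))
print(inv(26.4,37.3,40))
E
```

```text
(40.1, 49) (1.33, array([24.3, 36.7]), array([40.1, 49. ]))
(46, 41) (1.37, array([28.4, 31.4]), array([46., 41.]))
(52, 32) (1.51, array([33. , 25.7]), array([52., 32.]))
(57, 24) (1.72, array([37.3, 20.6]), array([57., 24.]))
(62.5, 16) (2.05, array([42.5, 15.3]), array([62.5, 16. ]))
(62.5, 12) (2.05, array([42.5, 12.6]), array([62.5, 12. ]))
(62.5, 8) (2.07, array([42.6,  9.9]), array([62.5,  8. ]))
(62.5, 4) (2.11, array([42.8,  7.2]), array([62.5,  4. ]))
(62.5, 0) (2.16, array([43. ,  4.5]), array([62.5,  0. ]))
(62.5, -2) (-4.09, array([43.2,  3.1]), array([62.5, -2. ]))
(58, 0) (1.85, array([38.6,  4.7]), array([58.,  0.]))
(54, 0) (1.54, array([34.5,  4.4]), array([54.,  0.]))
(50, 0) (1.17, array([30.3,  3.6]), array([50.,  0.]))
(50, 2) (1.13, array([30.2,  4.8]), array([50.,  2.]))
(1.48, array([26.4, 37.3]), array([42.3, 49.5]))
```

>>> step_arm([
  [-2,-0.5,-2.5,0,0,0,0.7],
  [-2,-0.5,-2.5,0,0,0,0.7],
  [-2.5,0,-3,0,0,0,0.7],
  [-2,0,-3,0,0,0,0.7],
  [-2,0.5,-2.5,0,0,0,0.7],
  [-2.5,0.5,-2.5,0,0,0,0.7],
  [-2.5,0.5,-2.5,0,0,0,0.7],
  [-2.5,0,-2.5,0,0,0,0.7],
  [0,0,0,0,0,0,0.7],
])

```text
clock: 11.75
tool_pos: [0.5021, -0.0085, 0.1661]
eef_rot: [0.035, 0.999, -0.0, -0.001]
contact_force: [-0.7, -2.3, 0.6]
opening: 0.505
finger_force: 10.0
```

```bash
cat > m.py <<'E'
from h import *
s=r.get_state();print(s['contact_force'].round(1),s['tool_pos'].round(4),s['opening'])
import sys
for n in sys.argv[1:]:
    p,d,K,T=snap(n,'m_%s_%.2f.png'%(n,s['clock'])); w=world(d,K,T); P=w.reshape(-1,3)
    k=(P[:,0]>.47)&(P[:,0]<.505)&(abs(P[:,1]+.008)<.006)&(P[:,2]>.148)&(P[:,2]<.23)
    q=P[k]; q=q[np.argsort(q[:,0])]
    b=np.round(q[:,0]*500)  # 2 mm bins
    print(n,[(int(2*i),round(float(np.median(q[b==i,2]))*1e3) if 0 else round(float(np.median(q[b==i,2])*1e3),1),int((b==i).sum())) for i in np.unique(b)])
E
python3 m.py wrist top
```

```text
[-0.7 -2.3  0.6] [ 0.5021 -0.0085  0.1661] 0.5045906599951766
wrist [(482, 155.7, 80), (484, 173.0, 261), (486, 174.0, 216), (488, 156.1, 122), (490, 155.8, 79), (492, 166.3, 25), (494, 167.0, 126), (496, 167.4, 118), (498, 167.2, 128), (500, 167.6, 111), (502, 167.8, 101), (504, 167.6, 38)]
top []
```

>>> step_arm([
  [0,0,-1,0,0,0,0.7],
  [0,0,-1,0,0,0,0.7],
  [0,0,-1,0,0,0,0.7],
  [0,0,-1,0,0,0,0.7],
  [0,0,-1,0,0,0,0.7],
  [0,0,-1,0,0,0,0.7],
  [0,0,-1,0,0,0,0.7],
  [0,0,0,0,0,0,0.7],
])

```text
clock: 12.65
tool_pos: [0.5033, -0.0085, 0.1594]
eef_rot: [0.035, 0.999, 0.0, -0.0]
contact_force: [-1.4, -4.0, -0.2]
opening: 0.504
finger_force: 10.0
```

```bash
python3 m.py wrist
```

```text
[-1.4 -4.  -0.2] [ 0.5033 -0.0085  0.1594] 0.5036613739902179
wrist [(482, 155.8, 87), (484, 156.0, 147), (486, 163.3, 261), (488, 164.6, 125), (490, 163.9, 25), (492, 166.6, 19), (494, 166.3, 236), (496, 166.3, 199), (498, 167.1, 150), (500, 167.6, 129), (502, 167.9, 104), (504, 167.6, 46)]
```

>>> step_arm([
  [-1,0,0,0,0,0,0.7],
  [-1,0,-0.5,0,0,0,0.7],
  [0,0,-0.5,0,0,0,0.7],
  [0,0,-0.5,0,0,0,0.7],
  [0,0,0,0,0,0,0.7],
])

```text
clock: 13.2
tool_pos: [0.5012, -0.0083, 0.158]
eef_rot: [0.035, 0.999, 0.0, -0.0]
contact_force: [0.7, -3.8, -1.0]
opening: 0.506
finger_force: 10.0
```

```bash
python3 m.py wrist
```

```text
[ 0.7 -3.8 -1. ] [ 0.5012 -0.0083  0.158 ] 0.5059319259151076
wrist [(480, 155.8, 1), (482, 155.9, 120), (484, 161.3, 277), (486, 163.0, 94), (488, 162.2, 8), (490, 156.0, 31), (492, 156.1, 128), (494, 166.2, 236), (496, 166.6, 206), (498, 167.0, 167), (500, 167.7, 122), (502, 167.8, 107), (504, 167.6, 48)]
```

>>> step_arm([
  [0,0,-0.5,0,0,0,0.7],
  [0,0,-0.5,0,0,0,0.7],
  [0,0,0,0,0,0,0.7],
])

```text
clock: 13.55
tool_pos: [0.501, -0.0083, 0.157]
eef_rot: [0.035, 0.999, 0.0, -0.0]
contact_force: [0.5, -3.3, 0.1]
opening: 0.507
finger_force: 10.0
```

>>> step_arm([
  [0,0,-0.5,0,0,0,0.7],
  [0,0,0,0,0,0,0.7],
])

```text
clock: 13.75
tool_pos: [0.501, -0.0083, 0.1565]
eef_rot: [0.035, 0.999, 0.0, -0.0]
contact_force: [0.3, -4.1, 0.5]
opening: 0.502
finger_force: 10.0
```

```bash
python3 m.py wrist
```

```text
[ 0.3 -4.1  0.5] [ 0.501  -0.0083  0.1565] 0.5017772550739862
wrist [(482, 155.8, 126), (484, 159.9, 220), (486, 160.7, 93), (488, 159.7, 15), (490, 155.8, 77), (492, 155.9, 128), (494, 165.9, 242), (496, 166.7, 207), (498, 167.1, 168), (500, 167.5, 130), (502, 167.9, 108), (504, 167.6, 44)]
```

>>> step_arm([
  [1,0,0,0,0,0,0.7],
  [1,0,0,0,0,0,0.7],
  [1,0,0,0,0,0,0.7],
  [1,0,0,0,0,0,0.7],
  [1,0,0,0,0,0,0.7],
  [1,0,0,0,0,0,0.7],
  [1,0,0,0,0,0,0.7],
  [1,0,0,0,0,0,0.7],
  [0,0,0,0,0,0,0.7],
])

```text
clock: 14.7
tool_pos: [0.5088, -0.0088, 0.1566]
eef_rot: [0.035, 0.999, -0.0, -0.001]
contact_force: [-2.1, -4.9, 2.6]
opening: 0.506
finger_force: 10.0
```

```bash
python3 m.py wrist
```

```text
[-2.1 -4.9  2.6] [ 0.5088 -0.0088  0.1566] 0.5056642010735388
wrist [(482, 155.7, 87), (484, 155.7, 123), (486, 156.0, 111), (488, 155.8, 96), (490, 156.4, 163), (492, 160.4, 199), (494, 166.4, 230), (496, 167.3, 140), (498, 167.4, 135), (500, 167.4, 128), (502, 167.9, 122), (504, 167.6, 40)]
```

>>> step_arm([
  [1,0,0,0,0,0,0.7],
  [1,0,0,0,0,0,0.7],
  [1,0,-0.2,0,0,0,0.7],
  [1,0,-0.2,0,0,0,0.7],
  [0,0,0,0,0,0,0.7],
])

```text
clock: 15.25
tool_pos: [0.5129, -0.0091, 0.1561]
eef_rot: [0.035, 0.999, -0.0, -0.001]
contact_force: [-1.8, -4.3, 1.2]
opening: 0.504
finger_force: 10.0
```

>>> step_arm([
  [1,0,0,0,0,0,0.7],
  [0,0,0,0,0,0,0.7],
  [0,0,0,0,0,0,0.7],
])

```text
clock: 15.55
tool_pos: [0.5136, -0.0091, 0.156]
eef_rot: [0.035, 0.999, -0.0, -0.001]
contact_force: [-2.0, -5.5, 1.0]
opening: 0.505
finger_force: 10.0
```

```bash
python3 - <<'E'
from h import *
s=r.get_state();print(s['contact_force'].round(1),s['tool_pos'].round(4))
p,d,K,T=snap('wrist','w6.png'); np.savez('w6.npz',p=p,d=d,K=K,T=T)
cv2.imwrite('pics/w6c.png',cv2.resize(p[90:320,190:380],None,fx=2.5,fy=2.5,interpolation=2))
E
```

```text
[-2.  -5.5  1. ] [ 0.5136 -0.0091  0.156 ]
```

View pics/w6c.png

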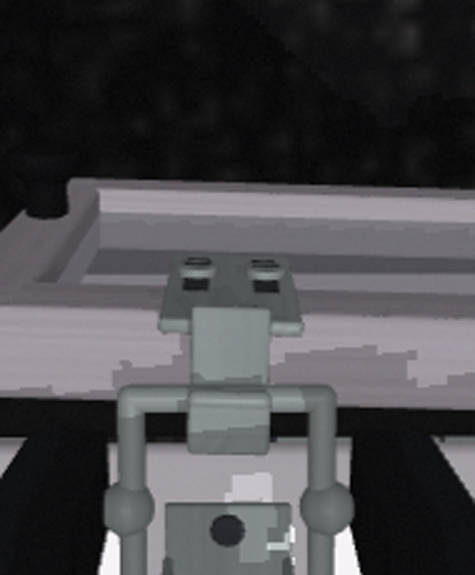

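The crop shows the bar entering under the nose: bar row about 398, nose from 390 to 450. It needs to go about 5 mm further back.

>>> step_arm([
  [1,0,0,0,0,0,0.7],
  [1,0,0,0,0,0,0.7],
  [1,0,-0.2,0,0,0,0.7],
  [0,0,0,0,0,0,0.7],
])

```text
clock: 16.0
tool_pos: [0.5143, -0.0092, 0.1555]
eef_rot: [0.035, 0.999, -0.001, -0.003]
contact_force: [-5.6, -4.7, 3.4]
opening: 0.506
finger_force: 10.0
```

```bash
cat > b.py <<'E'
from h import *
s=r.get_state();print(s['contact_force'].round(1),s['tool_pos'].round(4))
p,d,K,T=snap('wrist','w_%.2f.png'%s['clock']); w=world(d,K,T); P=w.reshape(-1,3)
# bar ends outside the hook (hook y -.0135..+.0005)
for y0,y1 in((-.023,-.0155),(.0025,.008)):
    k=(P[:,0]>.48)&(P[:,0]<.515)&(P[:,1]>y0)&(P[:,1]<y1)&(P[:,2]>.148)&(P[:,2]<.18); q=P[k]
    print(len(q),np.percentile(q,[5,50,95],axis=0).round(4)[:,[0,2]].tolist() if len(q) else '')
k=(P[:,0]>.48)&(P[:,0]<.51)&(abs(P[:,1]+.0065)<.004)&(P[:,2]>.1655)&(P[:,2]<.17); print('nose',np.percentile(P[k][:,0],[3,97]).round(4))
E
python3 b.py
```

```text
[-5.6 -4.7  3.4] [ 0.5143 -0.0092  0.1555]
311 [[0.4842, 0.1519], [0.4966, 0.1601], [0.5117, 0.1622]]
372 [[0.4862, 0.1509], [0.4984, 0.1602], [0.5134, 0.1634]]
nose [0.4933 0.5038]
```

```bash
python3 - <<'E'
from h import *
p,d,K,T=snap('wrist'); w=world(d,K,T); P=w.reshape(-1,3)
for y0,y1 in((-.021,-.0155),(.0015,.005)):
    k=(P[:,0]>.484)&(P[:,0]<.525)&(P[:,1]>y0)&(P[:,1]<y1)&(P[:,2]>.13); q=P[k]; b=np.round(q[:,0]*1000)
    print([(int(i),round(float(np.median(q[b==i,2])*1e3),1)) for i in np.unique(b)])
t=snap('scene'); cv2.imwrite('pics/s6c.png',cv2.resize(t[0][150:250,180:300],None,fx=5,fy=5,interpolation=2))
E
```

```text
[(484, 145.4), (485, 153.6), (486, 153.3), (487, 235.4), (488, 235.7), (489, 237.1), (490, 238.2), (491, 238.5), (492, 238.3), (493, 238.3), (494, 237.5), (495, 158.8), (496, 159.3), (497, 159.8), (498, 160.1), (499, 141.7), (500, 141.5), (501, 141.2), (502, 141.2), (511, 136.3), (512, 135.9), (513, 136.3), (514, 136.2), (515, 136.1), (516, 135.4), (517, 138.7), (518, 139.5), (519, 140.8), (520, 140.9), (521, 141.1), (522, 141.2), (523, 141.2), (524, 141.0), (525, 141.0)]
[(484, 130.2), (485, 133.1), (486, 144.5), (487, 153.6), (488, 154.1), (489, 235.5), (490, 236.1), (491, 237.8), (492, 238.2), (493, 238.5), (494, 238.4), (495, 238.0), (496, 142.1), (497, 158.7), (498, 159.8), (499, 151.0), (500, 159.9), (501, 141.4), (502, 141.0), (503, 140.9), (504, 140.5), (512, 136.7), (513, 136.4), (514, 136.2), (515, 136.3), (516, 135.9), (517, 136.2), (518, 162.2), (519, 138.7), (520, 140.2), (521, 140.7), (522, 141.0), (523, 141.2), (524, 141.3), (525, 140.4)]
```

View pics/s6c.png

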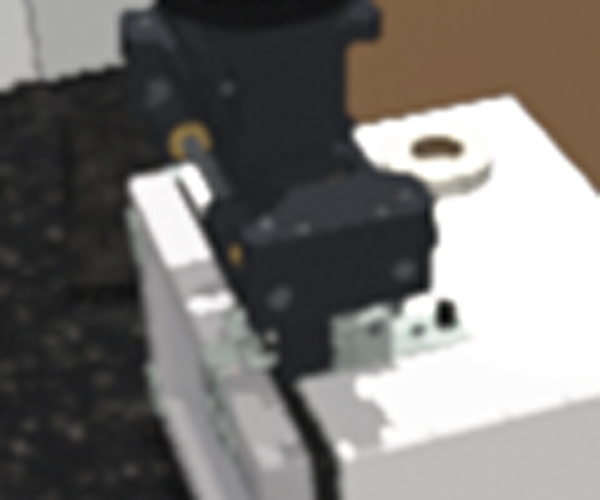

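The bar sits against the post (bar x ≈ 0.4975, seat ≈ 0.498) and there is resistance, so it is hooked. I release and go up.

>>> step_arm([
  [-0.5,0,0,0,0,0,0.7],
  [0,0,0,0,0,0,0.4],
  [0,0,0,0,0,0,0.25],
  [0,0,0,0,0,0,0.2],
  [0,0,0,0,0,0,0.2],
  [0,0,10,0,0,0,0.2],
  [0,0,15,0,0,0,0.2],
  [0,0,20,0,0,0,0.2],
  [0,0,20,0,0,0,0.2],
  [0,0,20,0,0,0,0.5],
  [0,0,5,0,0,0,1],
  [0,0,0,0,0,0,1],
  [0,0,0,0,0,0,1],
  [0,0,0,0,0,0,1],
])

```text
clock: 17.55
tool_pos: [0.516, -0.0085, 0.2451]
eef_rot: [0.035, 0.999, 0.0, -0.001]
contact_force: [-0.0, 1.1, 0.2]
opening: 0.374
finger_force: 0.0
```

```bash
python3 b.py; python3 - <<'E'
from h import *
for n in('wrist','top'):
    p,d,K,T=snap(n,n+'7.png'); w=world(d,K,T);P=w.reshape(-1,3)
    k=(P[:,0]>.50)&(P[:,0]<.61)&(abs(P[:,1]+.0105)<.005)&(P[:,2]>.145)&(P[:,2]<.22); q=P[k]; b=np.round(q[:,0]*500)
    print(n,[(int(2*i),round(float(np.median(q[b==i,2])*1e3),1)) for i in np.unique(b)])
E
```

```text
[-0.   1.1  0.2] [ 0.516  -0.0085  0.2451]
153 [[0.4841, 0.1527], [0.497, 0.1604], [0.5132, 0.1628]]
155 [[0.486, 0.1517], [0.4983, 0.1605], [0.5133, 0.1638]]
nose [0.4932 0.504 ]
wrist [(500, 167.3), (502, 167.9), (504, 167.3), (530, 145.4), (532, 145.4), (534, 145.8), (536, 145.4), (540, 155.4), (542, 159.5), (544, 166.7), (546, 173.8), (548, 180.0), (550, 185.2), (552, 190.5), (554, 195.8), (556, 205.1), (558, 205.0)]
top [(580, 150.3), (582, 151.7), (584, 151.1), (586, 153.6), (590, 145.8)]
```

Lever at about 1.24 rad, with its pad face at about (0.554, 0.196). Next I approach it from the front with shut fingers.

>>> step_arm([
  [0,-1,0,0,0,0,1],
  [0,-1,0,0,0,0,1],
  [4,0,-12,0,0,0,1],
  [4,0,-12,0,0,0,1],
  [4,0,-12,0,0,0,1],
  [4,0,-12,0,0,0,1],
  [2,0,0,0,0,0,1],
  [2,0,0,0,0,0,1],
  [2,0,0,0,0,0,1],
  [0,0,0,0,0,0,1],
], force=20)

```text
clock: 18.7
tool_pos: [0.5392, -0.0101, 0.1984]
eef_rot: [0.035, 0.999, 0.0, 0.0]
contact_force: [-0.0, 0.1, 0.7]
opening: 0.006
finger_force: 0.0
```

>>> step_arm([
  [2,0,0,0,0,0,1],
  [2,0,0,0,0,0,1],
  [2,0,0,0,0,0,1],
  [2,0,-0.5,0,0,0,1],
  [2,0,-0.5,0,0,0,1],
  [0,0,0,0,0,0,1],
])

```text
clock: 19.3
tool_pos: [0.5485, -0.0105, 0.1969]
eef_rot: [0.035, 0.999, 0.0, -0.001]
contact_force: [-1.8, -1.8, 1.9]
opening: 0.005
finger_force: 1.4
```

>>> step_arm([
  [2,0,-1,0,0,0,1],
  [2,0,-1,0,0,0,1],
  [2,0,-1,0,0,0,1],
  [1.5,0,-1,0,0,0,1],
  [1.5,0,-1,0,0,0,1],
  [2,0,-1,0,0,0,1],
  [2,0,-1.2,0,0,0,1],
  [0,0,0,0,0,0,1],
])

```text
clock: 20.1
tool_pos: [0.562, -0.0111, 0.1902]
eef_rot: [0.035, 0.999, -0.0, 0.0]
contact_force: [-3.1, -2.8, 7.5]
opening: 0.005
finger_force: 3.6
```

```bash
python3 b.py
```

```text
[-3.1 -2.8  7.5] [ 0.562  -0.0111  0.1902]
233 [[0.4865, 0.1532], [0.5001, 0.1606], [0.506, 0.1621]]
257 [[0.4883, 0.1531], [0.5025, 0.1606], [0.5135, 0.1624]]
nose [0.4955 0.5059]
```

Taut: the hook has already moved about 2 mm back with the loop, so it's hooked. I keep pressing along the arc.

>>> step_arm([
  [2,0,-1.8,0,0,0,1],
  [2,0,-1.9,0,0,0,1],
  [1.8,0,-1.8,0,0,0,1],
  [1.6,0,-2.2,0,0,0,1],
  [1.5,0,-2.2,0,0,0,1],
  [1.5,0,-2.2,0,0,0,1],
  [0,0,0,0,0,0,1],
])

```text
clock: 20.85
tool_pos: [0.5726, -0.0102, 0.1774]
eef_rot: [0.035, 0.999, 0.001, 0.0]
contact_force: [0.1, -0.1, 1.0]
opening: 0.008
finger_force: 0.7
```

>>> step_arm([
  [1.1,0,-2.5,0,0,0,1],
  [1.1,0,-2.5,0,0,0,1],
  [1.1,0,-2.5,0,0,0,1],
  [0.5,0,-2.5,0,0,0,1],
  [0,0,0,0,0,0,1],
])

```text
clock: 21.35
tool_pos: [0.5755, -0.0101, 0.167]
eef_rot: [0.035, 0.999, 0.0, -0.001]
contact_force: [0.6, 0.7, 0.4]
opening: 0.005
finger_force: 0.0
```

>>> step_arm([
  [0,0,-1.5,0,0,0,1],
  [0,0,-1.5,0,0,0,1],
  [0,0,-1,0,0,0,1],
  [0,0,0,0,0,0,1],
])

```text
clock: 21.75
tool_pos: [0.5759, -0.0102, 0.165]
eef_rot: [0.035, 0.999, -0.0, 0.0]
contact_force: [-2.3, -0.5, 10.2]
opening: 0.005
finger_force: 4.7
```

>>> step_arm([
  [0,0,10,0,0,0,1],
  [0,0,25,0,0,0,1],
  [0,0,30,0,0,0,1],
  [-20,0,30,0,0,0,1],
  [-30,0,20,0,0,0,1],
  [-30,0,10,0,0,0,1],
  [-30,0,0,0,0,0,1],
  [0,0,0,0,0,0,1],
])

```text
clock: 22.55
tool_pos: [0.462, -0.0107, 0.2892]
eef_rot: [0.034, 0.999, -0.001, -0.001]
contact_force: [0.6, -0.0, 0.4]
opening: 0.0
finger_force: 0.0
```

```bash
python3 b.py; python3 - <<'E'
from h import *
p,d,K,T=snap('wrist','w8.png'); w=world(d,K,T);P=w.reshape(-1,3)
k=(P[:,0]>.48)&(P[:,0]<.62)&(abs(P[:,1]+.0105)<.004)&(P[:,2]>.145)&(P[:,2]<.22); q=P[k]; b=np.round(q[:,0]*250)
print([(int(4*i),round(float(np.median(q[b==i,2])*1e3),1)) for i in np.unique(b)])
t=snap('scene')[0]; a=cv2.resize(t[160:260,180:300],(600,500),interpolation=2)
cv2.imwrite('pics/f8.png',a)
E
```

```text
[ 0.6 -0.   0.4] [ 0.462  -0.0107  0.2892]
84 [[0.4865, 0.151], [0.5003, 0.1601], [0.5087, 0.1619]]
79 [[0.4883, 0.1512], [0.5021, 0.1602], [0.5131, 0.1619]]
nose [0.4956 0.5066]
[(484, 156.0), (488, 155.3), (492, 156.0), (496, 157.2), (500, 167.1), (504, 167.8)]
```

View pics/f8.png

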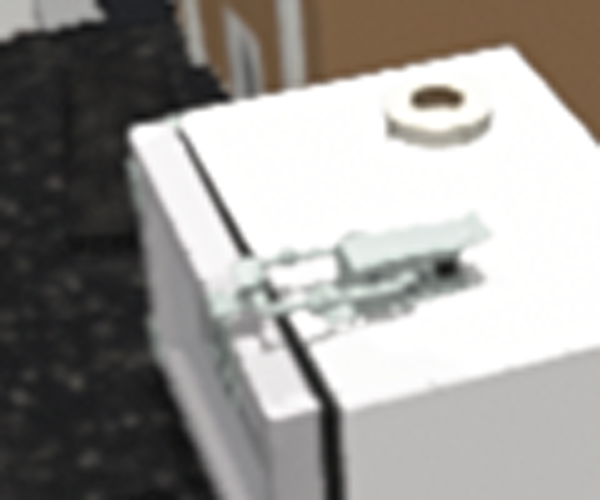

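The picture shows the lever lying back and flat from (345,255) to (485,235), with the loop over the hook at (235,285). Before handing in, I check that it is level.

```bash
python3 - <<'E'
from h import *
for n in('top','scene'):
    p,d,K,T=snap(n); P=world(d,K,T).reshape(-1,3)
    k=(P[:,0]>.555)&(P[:,0]<.592)&(abs(P[:,1]+.012)<.007)&(P[:,2]>.155)&(P[:,2]<.18); q=P[k]
    print(n,len(q),np.polyfit(q[:,0]-.546,q[:,2],1).round(4), np.median(q[:,2]))
E
```

```text
top 131 [-0.0734  0.1656] 0.16348361489243424
scene 66 [-0.0924  0.1662] 0.16398830043573115
```

```bash
python3 -c "
from plant import r
print(r.finish_job())"
```

```text
the job is handed in; nothing more can be done
None
```

I pushed the door to, hooked the loop's bar under the nose, and pressed the lever past centre until it lay flat; the job is handed in at about 23 s, but the interface gave no verdict.

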